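Seat a wine sample tube in the colour reader's V-rest and hold it pressed

ROBOT

A 6-joint arm with a two-finger parallel gripper is mounted at the origin on the work surface. World frame = base frame: x ahead of the robot, y to its left, z up, the work surface at z = 0. Lengths are in mm, angles in degrees, forces in N, time in s.
With the tool pointing down it reaches from about 325 to 900 mm from the base axis. Payload 6.1 kg.
Tool frame: the origin (TCP) lies at the very end of the fingers, on their centre line; the grasp point (between the pads) lies 19 mm behind it; z points along the fingers, y is the direction in which the jaws open and shut (so a half turn about z gives the same grasp; the last joint's range is limited). The gripper opens to 85 mm and grips with 20 to 120 N. Pads are 22 mm wide; open, the fingers measure 114 mm over their backs; the gripper's body (76 mm by 85 mm) begins 54 mm behind the grasp point. The pads swing forward as they close: fully open they stand 13 mm farther back than shut.
Start: joints at [68.864, 12.628, 87.462, -0, 79.91, -7.225], TCP at [150.262, 606.661, 231.3] pointing down, gripper open.
Joint ranges: [-170.65, 170.65], [-52.31, 119.04], [5.05, 147.46], [-71.25, 251.25], [11.57, 151.72], [-153.62, 153.62]. Speed limits (degrees/s): [147.25, 147.25, 172.46, 180, 180, 180].

INTERFACE

Orientations are given as [roll, pitch, yaw] about the fixed x, y, z axes, in that order (R = Rz(yaw) Ry(pitch) Rx(roll)).
In Python, from bench import manip gives the robot as it stands.
- The arm moves only by the shell command python3 -m crank 'ROWS' [FORCE]. ROWS is JSON, a list of rows, each a list of 7 numbers: the turn, a rotation vector about the tool's x, y, z in degrees, then the shift along the tool's x, y, z in m, then the opening, from 0 (shut) to 1 (fully open). In form: [[wx, wy, wz, dx, dy, dz, hand], ...]. A call has 1 to 5 rows; each row is the pose to reach, as a shift and turn from the pose commanded when the call began, along the tool's axes at that moment; what a row does not reach only later rows make up. A row lasts 1/8 s, in which the tool goes at most 62.5 mm and 10.7 degrees, less where a joint would pass 70% of its speed; a pose out of reach is approached as far as the arm can. A call with a gripper value outside its range is refused whole. The fingers move at their own pace and stop on an object; FORCE is the grip in N (left out, the last holds). Time passes only in rows, so rows that repeat a pose let the fingers close. It gives the time, the measured TCP pose, the force and the opening at its end, in the units of the state.
- manip.get_obs(): the state, without advancing time (a new reading comes with each control period).
- manip.get_image(name): name is "side" or "top" or "wrist"; returns a dict with "pixels" (420x560x3 uint8, blue, green, red), "range_z" (420x560 float32, mm along the optical axis (not along the pixel's ray), 0 where there is no reading), "fovy" (degrees; the focal length in pixels is half the picture's height over the tangent of half this angle, whatever the lens; pixels are square), "cx", "cy" (the principal point, pixels), "k1" (the pictures are not rectified: a ray, as slopes to the right and down, at radius r is drawn at 1 + k1 r^2 times it, then the intrinsics apply), "camera_from_world" (4x4, takes a point from world to camera coordinates). Camera axes: x right, y down, z forward; pixel columns grow to the right and rows downward; lengths in mm; the calibration is good to about 2 mm. A picture is of the moment at which its call begins.
- manip.hand_in(): hands the job in, once; it reports no verdict.
The state is a dict: "clock": time; "joint_pos": joint angles; "joint_vel": joint speeds; "joint_efforts": joint torques, N m; "tool_pos": TCP position; "eef_rot": TCP orientation; "contact_force": force on the tool from outside, world axes, zero at the start; "wrist_torque": the same for the moment, N m; "opening": finger opening in mm.
Only numpy, scipy, OpenCV 4.12 (cv2) and the standard library are available. Lean on these libraries where they do the work, as an engineer would, in place of code of your own. Each camera call takes 0.05 s, during which the arm holds its last target. There are 200 camera calls.

TASK

Get the red wine read on the colour reader: stand the V-rest squarely on the reader's dark raised reading head, edges flush all round, and let go of it. Then take the tube of red wine out of the tray, lay it in the V with the glass centred over both yokes and the cap overhanging one end (either end), and press it down with about a kilo of push so that it bears on both sides of the V. Finish while still holding it pressed there; go easy on the glass, and leave the white wine tube, the wine glass and the corkscrew where they are.

Things in the scene. Friction and masses are not known exactly. Their poses are not given: they have to be found in the camera images.
- v_rest: V-rest, loose, upright on the table, 0.4 kg: aluminium foot 110 (x) x 50 (y) x 24 mm with two black V-yokes at x = 33 to 55 and -55 to -33 mm, tops 49 mm above the underside; open between them, so the foot can be gripped across its width. Origin: centre of the underside, z up. 90 degree V open upwards along x, mid-width; a seated tube's axis is 50 mm above the underside. Ends alike.
- cheek_left: the two V faces on the V-rest's +y side (one per yoke), fixed to it; sloping 45 degrees. Same origin and axes as v_rest
- cheek_right: the two V faces on the V-rest's -y side (one per yoke), fixed to it; sloping 45 degrees. Same origin and axes as v_rest
- reader: colour reader, white bench instrument fixed to the table, housing 200 (x) x 150 (y) x 45 (z) mm, display and buttons along its -y side. Origin at the centre of its underside, z up
- reading_head (a point): centre of the top of the reader's dark raised reading head, a 110 (x) x 50 (y) mm block, 15 mm above the housing, top 60 mm above the table; same outline as the V-rest's foot. Axes as the reader's: x along the 110 mm length, z up
- tube_red: closed glass sample tube of red wine (dark red, black cap), loose, 0.11 kg: glass 28 mm diameter, 130 mm long, cap 30 mm diameter, 20 mm long at its +x end. Origin on the axis at the middle of the glass; x along the axis towards the cap. Starts lying level in one of the tray's two places, axis 36 mm above the table
- tube_white: the same kind of tube with white wine (pale yellow, white cap), lying in the tray's other place, to be left there. Origin and axes as for tube_red
- tray: oak tray fixed to the table, base 130 (x) x 170 (y) x 8 mm, two cross rails 12 mm thick at x = -45 and +45 mm, tops 34 mm above the table, notched for tubes lying along x at y = -40 and +40 mm; between the rails the tubes are free underneath down to the base. Origin at the centre of its underside, z up
- wine_glass: empty stemmed wine glass, 184 mm tall, 78 mm wide, loose; origin at the centre of its foot's underside, z up
- corkscrew: folded waiter's corkscrew, dark wooden handle 110 x 12 x 14 mm, loose, lying on the table; origin at the middle of its underside, x along it
Mind the look-alikes: they are no part of the job. Several things look just like the v_rest: the one meant starts nearest to the robot's base.

How it is judged (in metres and radians):
On the way:
1. the V-rest stands on the reading head, edges flush within 5 mm and square within 0.08 rad, let go (horizontal distance between v_rest and reading_head below 0.005 m and z of v_rest in the frame of reading_head between -0.002 and 0.002 m and angle between the x axis of v_rest and the x axis of reading_head, either way round below 0.08 rad and contact force between the fingers and v_rest below 0.1 N and linear speed of v_rest below 0.02 m/s), for 0.2 s.
At the end, for the whole second after the job is handed in: V-rest flush on the reading head (5 mm, 0.08 rad); red tube along the V (0.03 rad, centred within 10 mm, axis within 2 mm of its seated line), pressing each side of the V with more than 2 N (a 10 N push gives about 7 N a side), fingers still on it, all at rest (horizontal distance between v_rest and reading_head below 0.005 m and z of v_rest in the frame of reading_head between -0.002 and 0.002 m and angle between the x axis of v_rest and the x axis of reading_head, either way round below 0.08 rad and angle between the x axis of tube_red and the x axis of v_rest, either way round below 0.03 rad and x of tube_red in the frame of v_rest between -0.01 and 0.01 m and y of tube_red in the frame of v_rest between -0.002 and 0.002 m and z of tube_red in the frame of v_rest between 0.047 and 0.052 m and contact force between tube_red and cheek_left above 2 N and contact force between tube_red and cheek_right above 2 N and contact force between the fingers and tube_red above 2 N and linear speed of each of tube_red, v_rest below 0.02 m/s); the arm keeps its last pose, push and grip.
It fails at once if the glass tube is forced or banged onto the V (more than 40 N on one side) (contact force between tube_red and cheek_left above 40 N or contact force between tube_red and cheek_right above 40 N).
It fails at once if the white wine tube, the wine glass or the corkscrew is moved by more than 15 mm (distance of any of tube_white, wine_glass, corkscrew from where it was at the start of the episode above 0.015 m).
It also fails if it takes over 64 s, if anything falls off the work surface, if the arm or the gripper's body presses on something with over 40 N, if the wrist force passes 120 N, or if a joint passes its speed limit or range.

## Working session

There is one attempt and no reset: what is moved stays moved. The work goes in short steps, Python scripts to look and compute and a shell command to move; the robot and the scene stay as the last step left them, time stands still between calls to the robot, and variables do not carry over. Pictures are saved under pics/ and viewed, about 8 in all and at most 12, crops included, and the job is handed in when it is done.

```bash
mkdir -p pics; ls; cat > h.py <<'E'
import numpy as np, cv2
from bench import manip
def grab(name):
    im=manip.get_image(name); np.save(f'pics/{name}.npy',im,allow_pickle=True); return im
def load(name): return np.load(f'pics/{name}.npy',allow_pickle=True).item()
def cloud(im):
    z=im['range_z']; H,W=z.shape; f=H/2/np.tan(np.radians(im['fovy'])/2)
    K=np.array([[f,0,im['cx']],[0,f,im['cy']],[0,0,1.]]); 
    v,u=np.mgrid[0:H,0:W].astype(float)
    p=cv2.undistortPoints(np.stack([u,v],-1).reshape(-1,1,2),K,np.array([im['k1'],0,0,0.])).reshape(H,W,2)
    P=np.dstack([p*z[...,None],z]); T=np.linalg.inv(im['camera_from_world'])
    Q=P@T[:3,:3].T+T[:3,3]; Q[z==0]=np.nan; return Q
def save(im,fn,box=None,s=1):
    a=im['pixels']
    if box: a=a[box[1]:box[3],box[0]:box[2]]
    cv2.imwrite('pics/'+fn,cv2.resize(a,None,fx=s,fy=s,interpolation=cv2.INTER_CUBIC))
E
python3 - <<'E'
from h import *
o=manip.get_obs(); print({k:np.round(v,2) for k,v in o.items()})
a=grab('top'); b=grab('side'); save(a,'top1.png',s=1.4); save(b,'side1.png',s=1.0)
print(a['fovy'],a['k1'],np.linalg.inv(a['camera_from_world']).round(2))
E
```

```text
pics
{'clock': np.float64(0.0), 'joint_pos': array([68.86, 12.68, 87.53, -0.  , 79.91, -7.22]), 'joint_vel': array([ 0.01, -0.04,  0.05, -0.05, -0.06,  0.08]), 'joint_efforts': array([-0.000e+00, -4.969e+01, -3.894e+01, -0.000e+00,  1.000e-02,
       -0.000e+00]), 'tool_pos': array([150.06, 606.09, 230.16]), 'eef_rot': array([-1.7989e+02, -1.0000e-02,  1.6609e+02]), 'contact_force': array([ 0.05, -1.03,  0.08]), 'wrist_torque': array([ 0.04, -0.  , -0.02]), 'opening': np.float64(85.21)}
54.0618742702539 -0.09805479674753576 [[-2.00000e-02 -9.90000e-01  1.20000e-01  4.90360e+02]
 [-1.00000e+00  1.00000e-02 -2.00000e-02 -1.15090e+02]
 [ 2.00000e-02 -1.20000e-01 -9.90000e-01  1.11498e+03]
 [ 0.00000e+00  0.00000e+00  0.00000e+00  1.00000e+00]]
```

View pics/top1.png

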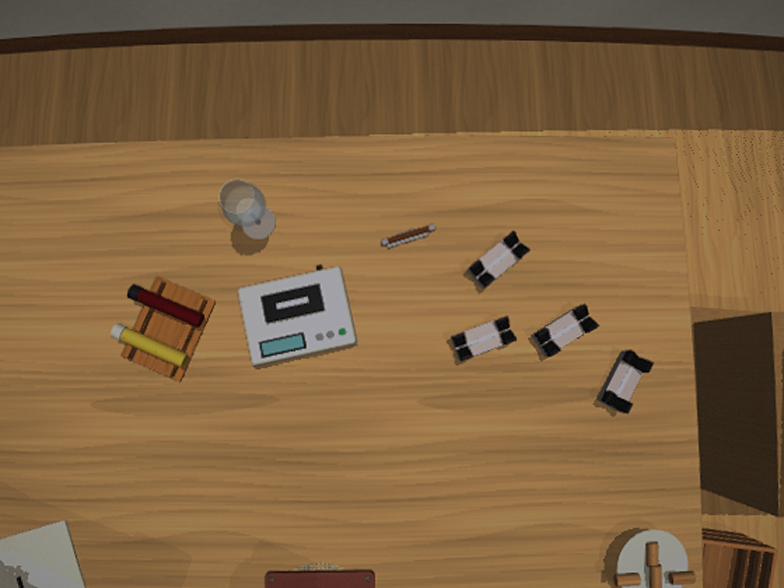

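Four V-rest look-alikes: scaled pixels (497,260), (482,339), (565,331) and (625,382). I'll work out each one's distance from the base with the depth data.

```bash
python3 - <<'E'
from h import *
a=load('top'); Q=cloud(a)
for n,(u,v) in dict(A=(497,260),B=(482,339),C=(565,331),D=(625,382),redcap=(133,292),redend=(201,320),whitecap=(117,331),whend=(184,360),head=(293,303),glassfoot=(262,224),glass=(240,200),cork=(408,236),redthing=(320,580),disc=(650,560),table=(400,420)).items():
    q=Q[round(v/1.4),round(u/1.4)]; print(n,q.round(0),np.hypot(*q[:2]).round(0))
E
```

```text
A [ 682. -350.   24.] 766.0
B [ 531. -314.   24.] 617.0
C [ 544. -478.   25.] 724.0
D [ 442. -589.   26.] 736.0
redcap [626. 343.  49.] 714.0
redend [573. 217.  27.] 613.0
whitecap [555. 370.  52.] 667.0
whend [499. 246.  42.] 557.0
head [602.  39.  59.] 603.0
glassfoot [764. 109.   5.] 772.0
glass [787. 132.  94.] 799.0
cork [ 734. -178.    9.] 755.0
redthing [87. -3. 10.] 87.0
disc [ 113. -612.   55.] 623.0
table [ 379. -158.   -3.] 411.0
```

View pics/side1.png

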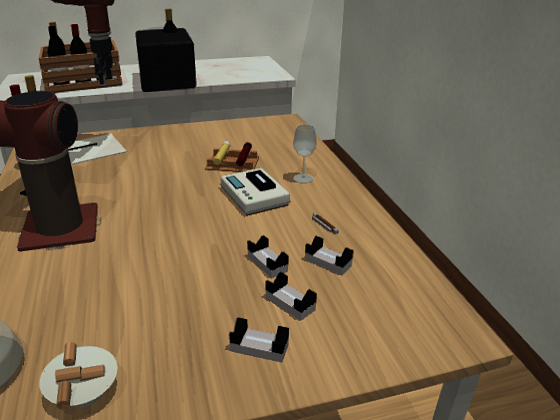

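Side view: robot base plate at (58,225); rests at (267,255), (328,255), (290,295), (260,340); reader at (255,190), tubes at (230,155). Base distances: A 766, B 617, C 724, D 736 mm, so B (top-view pixel (482,339)) is the nearest. I'll confirm it in a crop and measure its pose.

```bash
cat >> h.py <<'E'
def rect(Q,m):
    P=Q[m][:,:2].astype(np.float32); (c,s,ang)=cv2.minAreaRect(P)
    b=cv2.boxPoints((c,s,ang)); e=[b[1]-b[0],b[2]-b[1]]; e=max(e,key=np.linalg.norm)
    yaw=np.degrees(np.arctan2(e[1],e[0])); yaw=(yaw+90)%180-90
    return np.round(c,1),np.round(s,1),round(yaw,2),len(P)
def comp(m,seed):
    n,l=cv2.connectedComponents(m.astype(np.uint8)); return l==l[seed[1],seed[0]]
E
python3 - <<'E'
from h import *
a=load('top'); Q=cloud(a); z=Q[...,2]
save(a,'B.png',(280,150,480,310),4)
near=lambda c,r: np.hypot(Q[...,0]-c[0],Q[...,1]-c[1])<r
for n,c in dict(A=(682,-350),B=(531,-314),C=(544,-478),D=(442,-589)).items():
    print(n,'foot',rect(Q,near(c,75)&(z>12)&(z<60)),'bright',rect(Q,near(c,75)&(z>15)&(z<32)&(a['pixels'].min(2)>120)))
h=near((602,39),90); dark=a['pixels'].max(2)<90
print('head z>54',rect(Q,h&(z>53)&(z<64)), np.nanmedian(z[h&(z>53)]))
print('housing',rect(Q,near((575,25),150)&(z>38)&(z<62)))
E
```

```text
A foot (array([ 683.8, -350.5]), array([ 51. , 109.3]), np.float32(-52.57), 758) bright (array([ 687.9, -355.7]), array([47.6, 79. ]), np.float32(-52.69), 358)
B foot (array([ 533.2, -315.7]), array([ 50.1, 109.4]), np.float32(-70.36), 804) bright (array([ 529.4, -305.2]), array([48.7, 83.8]), np.float32(-71.26), 398)
C foot (array([ 545.1, -474.9]), array([ 51.6, 111.8]), np.float32(-59.77), 842) bright (array([ 544.2, -474.6]), array([48.8, 83.1]), np.float32(-60.2), 359)
D foot (array([ 444.3, -589.1]), array([ 53.5, 113.8]), np.float32(-30.74), 886) bright (array([ 444.1, -589.5]), array([49. , 62.3]), np.float32(-31.0), 372)
head z>54 (array([587. ,  42.8]), array([ 82. , 122.9]), np.float32(-77.42), 837) 59.14576696020504
housing (array([581.6,  36.4]), array([150.2, 201.3]), np.float32(-78.03), 4262)
```

View pics/B.png

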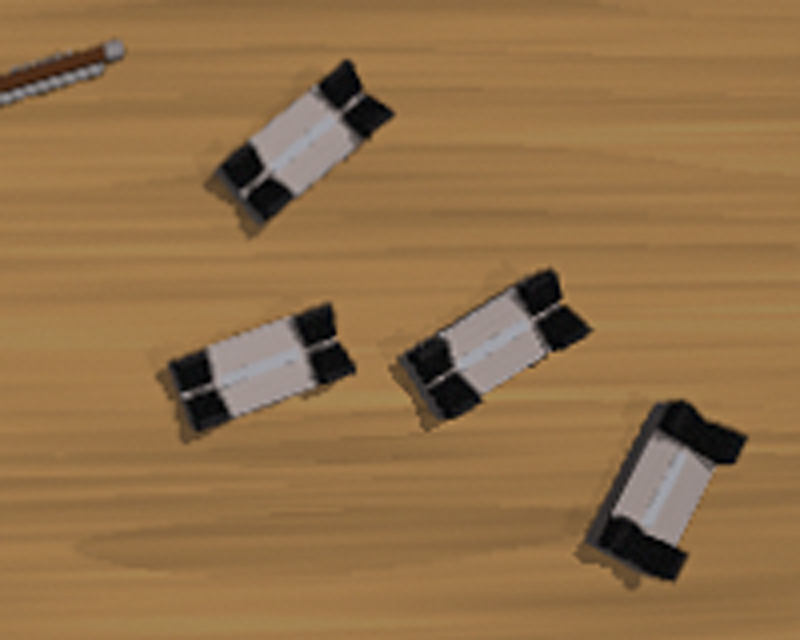

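The crop confirms B at (262,368): it is a V-rest like the others and the nearest to the base. I'll go via the reader for a close wrist view first.

```bash
cat >> h.py <<'E'
def delta(x,y,z,yaw):
    from scipy.spatial.transform import Rotation as R
    o=manip.get_obs(); r=R.from_euler('xyz',o['eef_rot'],degrees=True); t=R.from_euler('xyz',[180,0,yaw],degrees=True)
    print('t',round(float(o['clock']),2),'pos',np.round(o['tool_pos'],1),'rot',np.round(o['eef_rot'],2),'F',np.round(o['contact_force'],1),'open',np.round(o['opening'],1),'j',np.round(o['joint_pos'],0))
    print(' shift m',np.round(r.inv().apply(np.array([x,y,z])-o['tool_pos'])/1000,4),'turn',np.round((r.inv()*t).as_rotvec(degrees=True),2))
E
python3 -c "
from h import *
delta(555,40,232,102)"
```

```text
t 0.1 pos [150.1 606.2 230.3] rot [-1.7990e+02 -1.0000e-02  1.6609e+02] F [ 1.2  0.5 -0.3] open 85.5 j [69. 13. 88. -0. 80. -7.]
 shift m [-0.5292 -0.4522 -0.001 ] turn [-1.000e-01  4.000e-02  6.409e+01]
```

```bash
python3 -m crank '[[0,0,0,-0.045,-0.038,0,1],[0,0,0,-0.09,-0.077,0,1],[0,0,0,-0.135,-0.115,0,1],[0,0,0,-0.18,-0.154,0,1],[0,0,0,-0.22,-0.19,0,1]]'
python3 -m crank '[[0,0,0,-0.045,-0.038,0,1],[0,0,0,-0.09,-0.077,0,1],[0,0,0,-0.135,-0.115,0,1],[0,0,0,-0.18,-0.154,0,1],[0,0,0,-0.22,-0.19,0,1]]'
python3 -m crank '[[0,0,10,-0.03,-0.025,0,1],[0,0,20,-0.06,-0.05,0,1],[0,0,30,-0.089,-0.072,0,1],[0,0,40,-0.089,-0.072,0,1],[0,0,50,-0.089,-0.072,0,1]]'
python3 -m crank '[[0,0,10,0,0,0,1],[0,0,14,0,0,0,1],[0,0,14,0,0,0,1]]'
python3 - <<'E'
from h import *
delta(555,40,232,102)
w=grab('wrist'); save(w,'w1.png'); print(w['fovy'],np.linalg.inv(w['camera_from_world']).round(2))
E
```

```text
clock: 0.72
tool_pos: [318.8, 367.5, 231.0]
eef_rot: [-180.0, -0.0, 166.1]
contact_force: [1.6, 0.1, -0.8]
opening: 85.5
clock: 1.35
tool_pos: [486.7, 130.1, 231.1]
eef_rot: [180.0, -0.0, 166.1]
contact_force: [0.0, -0.4, -0.5]
opening: 85.5
clock: 1.98
tool_pos: [554.9, 40.1, 230.5]
eef_rot: [-179.9, -0.0, 115.7]
contact_force: [-0.3, -0.1, 0.1]
opening: 85.4
clock: 2.35
tool_pos: [554.8, 40.7, 230.8]
eef_rot: [-180.0, -0.0, 102.1]
contact_force: [0.1, -0.1, 0.7]
opening: 85.5
t 2.35 pos [554.8  40.7 230.8] rot [-1.7995e+02 -1.0000e-02  1.0213e+02] F [ 0.1 -0.1  0.7] open 85.5 j [ -4.   3.  98.  -0.  79. -16.]
 shift m [-0.0007  0.0001 -0.0012] turn [-0.05 -0.01  0.13]
69.92004466484585 [[ 9.8000e-01  2.0000e-01  6.0000e-02  5.3954e+02]
 [ 2.1000e-01 -9.4000e-01 -2.8000e-01  1.1195e+02]
 [-0.0000e+00  2.9000e-01 -9.6000e-01  3.7413e+02]
 [ 0.0000e+00  0.0000e+00  0.0000e+00  1.0000e+00]]
```

View pics/w1.png

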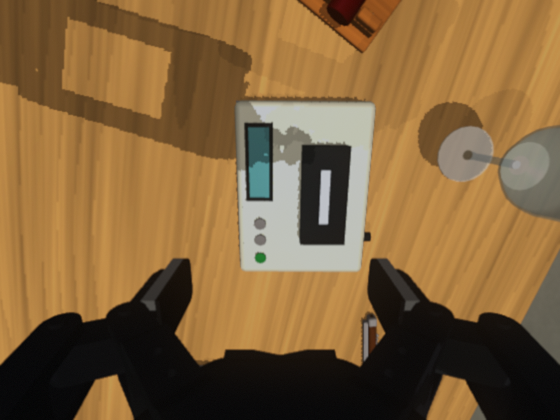

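The wrist view shows the whole reader; the head's corners are at about (302,145), (351,146), (346,244), (300,244).

```bash
python3 - <<'E'
from h import *
for n in('wrist','top'):
    a=load(n); Q=cloud(a); z=Q[...,2]; print(n)
    near=lambda c,r: np.hypot(Q[...,0]-c[0],Q[...,1]-c[1])<r
    dark=a['pixels'].max(2)<70
    seed=(310,190) if n=='wrist' else (round(275/1.4),round(310/1.4))
    ext=near((602,40),70)&(z>52)&(z<66)
    print('head depth',rect(Q,comp(ext,seed)),np.nanmedian(z[comp(ext,seed)]))
    m=comp(dark&near((602,40),70),seed); print('head dark',rect(Q,m),'z>54',rect(Q,m&(z>54)))
    hm=near((580,36),140)&(z>38)&(z<66); print('housing',rect(Q,hm), 'housing z',np.nanmedian(z[hm&(z<52)]))
    print('table z',np.nanmedian(z[near((500,20),40)&(z<20)]))
E
```

```text
wrist
head depth (array([604. ,  40.5]), array([ 50.3, 110.5]), np.float32(-78.2), 4655) 60.90053300228908
head dark (array([603.4,  41.6]), array([ 49.6, 108.3]), np.float32(-78.2), 3972) z>54 (array([603.4,  41.6]), array([ 49.6, 108.3]), np.float32(-78.2), 3919)
housing (array([582.4,  36.9]), array([150.3, 198.7]), np.float32(-78.14), 22331) housing z 45.90545275968722
table z 0.8213248848086891
top
head depth (array([603.5,  40.6]), array([ 50.8, 110.9]), np.float32(-78.42), 845) 59.13816981001537
head dark (array([602. ,  40.2]), array([ 49. , 108.5]), np.float32(-78.86), 693) z>54 (array([602.6,  40.2]), array([ 48.7, 108.4]), np.float32(-78.26), 657)
housing (array([581.6,  36.4]), array([150.2, 201.3]), np.float32(-78.03), 4315) housing z 44.14832017407343
table z -0.8093342995910007
```

```bash
python3 -m crank '[[0,0,-4,0.0625,0,0,1],[0,0,-7,0.12,0,0,1],[0,0,-7.5,0.18,0,0,1],[0,0,-7.5,0.24,0,0,1],[0,0,-7.5,0.29,0,0,1]]' | tail -4 | head -1 >/dev/null; python3 - <<'E'
from h import *
delta(533.2,-315.7,230,109.6)
E
```

```text
t 3.02 pos [493.4 326.4 231.3] rot [ 1.7999e+02 -1.0000e-02  1.0973e+02] F [ 0.5 -0.2  0.4] open 85.2 j [26.  8. 93.  0. 79.  6.]
 shift m [-0.6179 -0.1794  0.0012] turn [ 0.01 -0.01  0.13]
```

Wrong sign; going back the other way.

```bash
python3 -m crank '[[0,0,0,-0.058,-0.017,0,1],[0,0,0,-0.116,-0.034,0,1],[0,0,0,-0.174,-0.051,0,1],[0,0,0,-0.232,-0.067,0,1],[0,0,0,-0.29,-0.084,0,1]]'|head -2; python3 -m crank '[[0,0,0,-0.058,-0.017,0,1],[0,0,0,-0.116,-0.034,0,1],[0,0,0,-0.174,-0.051,0,1],[0,0,0,-0.232,-0.067,0,1],[0,0,0,-0.29,-0.084,0,1]]'|head -2; python3 -m crank '[[0,0,0,-0.02,-0.006,0,1],[0,0,0,-0.038,-0.011,0,1],[0,0,0,-0.038,-0.011,0,1]]'; python3 - <<'E'
from h import *
delta(533.2,-315.7,230,109.6)
a=grab('wrist'); Q=cloud(a); z=Q[...,2]; near=lambda c,r: np.hypot(Q[...,0]-c[0],Q[...,1]-c[1])<r
save(a,'w2.png')
m=near((533,-316),75)&(z>14)&(z<62); print(rect(Q,m)); 
print('tab',np.nanmedian(z[near((533,-316),90)&(z<10)]),'foot',np.nanmedian(z[near((533,-316),20)]))
E
```

```text
clock: 3.65
tool_pos: [512.3, 21.2, 231.4]
clock: 4.28
tool_pos: [530.4, -280.4, 231.3]
clock: 4.65
tool_pos: [533.0, -318.0, 231.1]
eef_rot: [-180.0, -0.0, 109.6]
contact_force: [-1.0, -0.1, 0.4]
opening: 85.4
t 4.65 pos [ 533.  -318.   231.1] rot [-1.8000e+02 -3.0000e-02  1.0959e+02] F [-1.  -0.1  0.4] open 85.4 j [-38.  12.  88.   0.  80. -58.]
 shift m [0.0021 0.001  0.0011] turn [-0.   -0.03 -0.01]
(array([ 534.3, -316. ]), array([ 50. , 110.3]), np.float32(-71.05), 4209)
tab 0.8706031459162205 foot 315.3101852388356
```

View pics/w2.png

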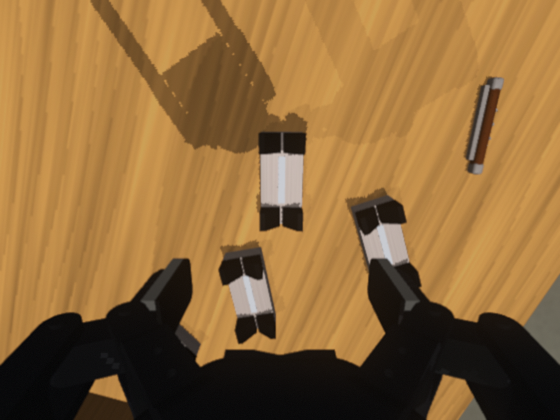

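Wrist view: B at (282,180) between C and A, the fingers clear of it. Pose (534,-316), yaw 109.2°. Descending to grip it.

```bash
python3 -m crank '[[0,0,0.4,0.0017,0.0016,0.05,1],[0,0,0.4,0.0017,0.0016,0.1,1],[0,0,0.4,0.0017,0.0016,0.15,1],[0,0,0.4,0.0017,0.0016,0.19,1],[0,0,0.4,0.0017,0.0016,0.21,1]]'|head -2;  python3 -c "
from h import *
delta(533.9,-315.9,4,109.2)"
```

```text
clock: 5.32
tool_pos: [532.9, -313.0, 18.9]
t 5.33 pos [ 532.9 -313.    18.9] rot [-179.89   -0.2   109.31] F [0.6 0.  1. ] open 85.5 j [-38.  25.  96.   0.  59. -57.]
 shift m [-0.0031  0.0001  0.0149] turn [-0.11 -0.2   0.11]
```

```bash
python3 -m crank '[[0,0,0,-0.003,0,0.008,1],[0,0,0,-0.003,0,0.014,1],[0,0,0,-0.003,0,0.014,1]]'; python3 -m crank '[[0,0,0,0,0,0,0.5],[0,0,0,0,0,0,0.4],[0,0,0,0,0,0,0.4],[0,0,0,0,0,0,0.4],[0,0,0,0,0,0,0.4]]' 50;  python3 -c "
from h import *
delta(533.9,-315.9,4,109.2)"
```

```text
clock: 5.7
tool_pos: [535.5, -319.1, 8.4]
eef_rot: [179.9, 0.1, 109.2]
contact_force: [0.5, -0.2, 0.3]
opening: 85.7
clock: 6.32
tool_pos: [535.5, -319.2, 8.4]
eef_rot: [179.9, 0.1, 109.2]
contact_force: [-0.1, 0.5, 6.2]
opening: 48.5
t 6.33 pos [ 535.5 -319.2    8.4] rot [1.7995e+02 8.0000e-02 1.0919e+02] F [-0.1  0.5  6.2] open 48.5 j [-38.  26.  96.   0.  58. -57.]
 shift m [ 0.0036 -0.0005  0.0044] turn [ 0.05  0.08 -0.01]
```

```bash
python3 -m crank '[[0,0,0,0,0,-0.01,0.4],[0,0,0,0,0,-0.05,0.4],[0,0,0,0,0,-0.1,0.4],[0,0,0,0,0,-0.14,0.4],[0,0,0,0,0,-0.14,0.4]]'; python3 - <<'E'
from h import *
a=grab('wrist'); save(a,'w3.png'); Q=cloud(a)
delta(603.8,40.5,160,101.8)
E
```

```text
clock: 6.95
tool_pos: [536.8, -320.2, 151.4]
eef_rot: [179.8, 0.4, 109.2]
contact_force: [0.8, -0.4, -4.4]
opening: 48.4
t 7.0 pos [ 535.2 -319.   148.2] rot [1.7993e+02 1.1000e-01 1.0919e+02] F [ 0.4  0.1 -6.2] open 48.7 j [-38.  16.  92.  -0.  71. -57.]
 shift m [ 0.3169  0.1829 -0.0122] turn [0.07 0.11 7.39]
```

View pics/w3.png

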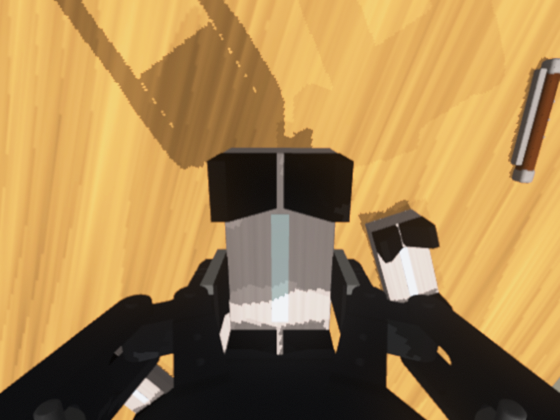

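The rest is held level; its front yoke is at (280,185). I'll compute the rest's offset in the tool frame from the depth data.

```bash
python3 - <<'E'
from h import *
from scipy.spatial.transform import Rotation as R
a=load('wrist'); Q=cloud(a); o=manip.get_obs(); r=R.from_euler('xyz',o['eef_rot'],degrees=True)
L=((Q-o['tool_pos'])@r.as_matrix())
for v in (152,156,165,180,195,205,212,220,235,250): print(v,[L[v,u].round(1).tolist() for u in (214,225,240,300,340)])
m=np.zeros(L.shape[:2],bool); m[140:222,200:360]=1
m&=(L[...,2]>-50)&(L[...,2]<-5)
p=L[m]; print('yoke x',np.percentile(p[:,0],[1,50,99]).round(1),'y',np.percentile(p[:,1],[1,50,99]).round(1),'z',np.percentile(p[:,2],[1,50,99]).round(1))
print(rect(L,m))
E
```

```text
152 [[38.6, -61.5, 145.8], [56.9, -22.6, -14.7], [57.1, -15.8, -17.1], [57.0, 9.8, -15.9], [38.4, 60.2, 147.6]]
156 [[34.7, -61.7, 145.9], [57.2, -19.8, -31.0], [57.0, -14.3, -29.2], [57.1, 8.9, -29.8], [56.9, 24.5, -28.8]]
165 [[55.9, -21.3, -44.2], [55.8, -17.7, -43.8], [55.1, -13.1, -39.7], [54.2, 8.7, -33.5], [56.0, 21.4, -45.1]]
180 [[50.9, -21.4, -45.3], [50.9, -17.6, -45.4], [49.6, -13.4, -38.9], [48.4, 8.8, -33.3], [50.6, 21.9, -44.0]]
195 [[45.6, -21.7, -45.3], [45.1, -18.3, -43.4], [44.2, -13.4, -40.0], [42.3, 9.0, -32.6], [45.5, 22.0, -44.9]]
205 [[41.9, -22.1, -45.0], [41.6, -18.3, -44.1], [40.4, -13.6, -39.8], [38.5, 9.0, -33.7], [41.7, 22.3, -44.6]]
212 [[39.0, -22.4, -44.1], [39.4, -18.3, -45.1], [38.2, -13.5, -41.6], [35.6, 9.1, -33.5], [39.0, 22.5, -44.2]]
220 [[35.9, -22.7, -43.9], [36.4, -18.4, -45.2], [27.4, -16.6, -19.7], [27.2, 10.2, -19.1], [36.3, 22.6, -44.9]]
235 [[-47.9, -67.2, 147.2], [19.9, -23.8, -18.8], [20.4, -16.8, -20.2], [20.2, 10.3, -19.6], [-48.2, 65.3, 147.7]]
250 [[-65.4, -68.4, 147.9], [8.9, -25.6, -11.4], [13.4, -16.9, -21.0], [12.5, 10.5, -19.1], [9.3, 30.5, -12.3]]
yoke x [27.2 47.1 57.2] y [-23.4   1.2  25.5] z [-45.3 -37.   -8.6]
(array([41.9,  1.1]), array([30.9, 50.3]), np.float32(-89.94), 10078)
```

```bash
python3 -m crank '[[0,0,2,0.048,0.028,0,0.4],[0,0,4,0.1,0.058,0,0.4],[0,0,6,0.15,0.086,0,0.4],[0,0,7.4,0.2,0.115,0,0.4],[0,0,7.4,0.25,0.144,0,0.4]]'|head -2
python3 -m crank '[[0,0,0,0.025,0.005,0,0.4],[0,0,0,0.05,0.015,0,0.4],[0,0,0,0.06,0.028,0,0.4],[0,0,0,0.06,0.028,0,0.4]]'|head -2; python3 -c "
from h import *
delta(604.3,37.9,78,101.8)"
```

```text
clock: 7.62
tool_pos: [586.5, -33.0, 143.7]
clock: 8.12
tool_pos: [603.6, 29.7, 145.5]
t 8.12 pos [603.6  29.7 145.5] rot [-1.7987e+02 -3.0000e-02  1.0186e+02] F [-0.2  0.  -4.7] open 48.8 j [ -5.  14.  95.  -0.  71. -17.]
 shift m [0.0079 0.0026 0.0675] turn [-0.13 -0.03  0.06]
```

```bash
python3 -m crank '[[0,0,0,0.004,0.0013,0.02,0.4],[0,0,0,0.0079,0.0026,0.04,0.4],[0,0,0,0.0079,0.0026,0.058,0.4],[0,0,0,0.0079,0.0026,0.067,0.4],[0,0,0,0.0079,0.0026,0.067,0.4]]'|head -2
python3 - <<'E'
from h import *
from scipy.spatial.transform import Rotation as R
delta(604.3,37.9,78,101.8)
a=grab('wrist'); b=grab('side'); o=manip.get_obs()
save(a,'w4.png'); cv2.imwrite('pics/s4.png',np.hstack([cv2.resize(b['pixels'][120:230,195:315],(480,440),interpolation=cv2.INTER_CUBIC),cv2.resize(a['pixels'][100:300,180:380],(440,440),interpolation=cv2.INTER_CUBIC)])[:, :800])
E
```

```text
clock: 8.75
tool_pos: [603.9, 37.3, 79.1]
t 8.75 pos [603.9  37.3  79.1] rot [-1.7988e+02 -3.0000e-02  1.0177e+02] F [-0.9  0.1 -4.3] open 48.9 j [ -4.  19.  97.  -0.  64. -16.]
 shift m [0.0005 0.0005 0.0011] turn [-0.12 -0.03 -0.03]
```

View pics/s4.png

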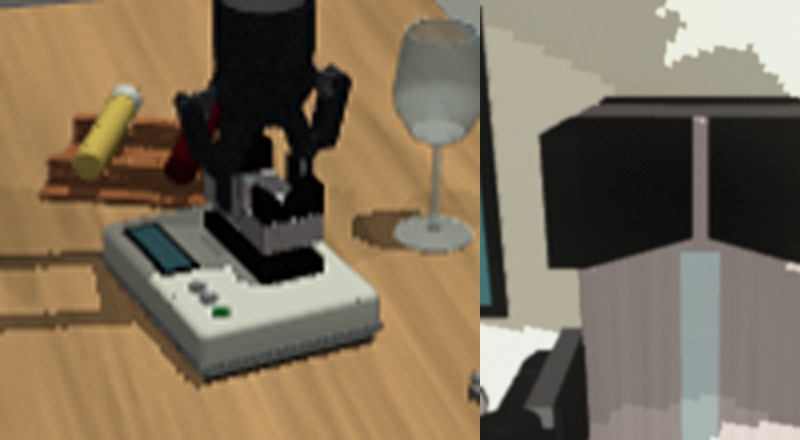

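Side crop (left): the rest hangs just above the dark head, well aligned; wrist crop (right): the head's edge peeks out as a thin dark line beyond the front face. Lowering to contact.

```bash
for i in 1; do python3 -m crank '[[0,0,0,0,0,0.004,0.4],[0,0,0,0,0,0.008,0.4],[0,0,0,0,0,0.008,0.4]]'; python3 -m crank '[[0,0,0,0,0,0.001,0.4],[0,0,0,0,0,0.0015,0.4],[0,0,0,0,0,0.0015,0.4]]'; done
python3 - <<'E'
from h import *
a=grab('wrist'); Q=cloud(a)
c,s=np.cos(np.radians(101.8)),np.sin(np.radians(101.8)); L=Q-np.array([603.8,40.5,60.]); L=np.dstack([L[...,0]*c+L[...,1]*s, L[...,0]*s-L[...,1]*c, L[...,2]])
for u in (230,260,300,330):
    col=L[:, u]; k=[v for v in range(120,215) if abs(col[v,0]-55)<9 and abs(col[v,1])<30]
    print(u,[(v,*col[v].round(1).tolist()) for v in k[::2]][:16])
E
```

```text
clock: 9.22
tool_pos: [604.4, 37.6, 71.9]
eef_rot: [-180.0, -0.0, 101.8]
contact_force: [-0.3, -0.2, -4.4]
opening: 48.2
clock: 9.6
tool_pos: [604.7, 37.6, 70.8]
eef_rot: [-180.0, -0.0, 101.8]
contact_force: [-0.4, 0.6, -4.0]
opening: 48.7
230 [(129, 63.7, -26.4, -13.5), (131, 62.6, -26.6, -14.0), (133, 61.5, -26.7, -14.4), (135, 60.5, -26.5, -13.0), (137, 59.4, -26.7, -13.8), (139, 58.2, -27.0, -15.6), (141, 57.3, -26.7, -13.5), (143, 56.1, -27.0, -15.1), (145, 55.1, -27.0, -14.6), (147, 55.3, -24.8, -0.7), (149, 55.4, -23.0, 10.7), (151, 55.4, -21.6, 19.7), (153, 55.5, -20.3, 27.8), (155, 55.5, -19.2, 34.6), (157, 55.6, -18.1, 41.7), (159, 55.5, -17.4, 46.4)]
260 [(129, 63.7, -10.2, -13.7), (131, 62.7, -10.2, -12.8), (133, 61.5, -10.3, -14.3), (135, 60.5, -10.3, -14.1), (137, 59.4, -10.4, -14.8), (139, 58.4, -10.3, -13.9), (141, 57.3, -10.4, -14.3), (143, 56.2, -10.4, -14.1), (145, 55.3, -10.2, -11.8), (147, 55.4, -9.5, 0.2), (149, 55.4, -8.9, 10.5), (151, 55.3, -8.4, 18.7), (153, 55.4, -7.8, 27.2), (155, 55.4, -7.4, 34.1), (157, 55.5, -7.0, 40.9), (159, 54.8, -7.0, 41.2)]
300 [(129, 63.6, 11.5, -14.5), (131, 62.6, 11.5, -14.2), (133, 61.5, 11.6, -14.9), (135, 60.5, 11.5, -14.1), (137, 59.5, 11.5, -13.4), (139, 58.4, 11.5, -13.3), (141, 57.2, 11.7, -14.9), (143, 56.3, 11.6, -13.4), (145, 55.2, 11.6, -13.3), (147, 55.3, 10.7, -0.0), (149, 55.2, 10.1, 8.6), (151, 55.4, 9.4, 19.3), (153, 55.4, 8.9, 27.2), (155, 55.5, 8.4, 34.6), (157, 55.4, 8.0, 40.5), (159, 54.6, 8.1, 40.0)]
330 [(129, 63.7, 27.8, -14.1), (131, 62.6, 27.8, -14.2), (133, 61.6, 27.8, -14.0), (135, 60.5, 28.0, -14.7), (137, 59.4, 28.2, -15.3), (139, 58.4, 27.9, -13.4), (141, 57.3, 28.1, -14.5), (143, 56.2, 28.1, -14.2), (145, 55.1, 28.3, -14.8), (147, 54.0, 28.2, -14.1), (149, 55.4, 24.2, 10.5), (151, 55.4, 22.7, 19.7), (153, 55.5, 21.4, 27.6), (155, 55.5, 20.2, 34.9), (157, 55.4, 19.3, 40.5), (159, 55.5, 18.3, 46.7)]
```

```bash
python3 -m crank '[[0,0,0,0,0,0.001,0.4],[0,0,0,0,0,0.0015,0.4],[0,0,0,0,0,0.0015,0.4]]'|grep -E 'tool|force'; python3 -m crank '[[0,0,0,0,0,0.001,0.4],[0,0,0,0,0,0.001,0.4]]'|grep -E 'tool|force';
```

```text
tool_pos: [604.7, 37.5, 69.2]
contact_force: [-0.8, 0.4, -5.0]
tool_pos: [604.8, 37.5, 68.4]
contact_force: [0.1, 0.3, -2.4]
```

```bash
python3 -m crank '[[0,0,0,0,0,0.0006,0.4],[0,0,0,0,0,0.0006,0.4]]'|grep -E 'tool|force'; python3 -m crank '[[0,0,0,0,0,0,0.7],[0,0,0,0,0,0,0.9],[0,0,0,0,0,0,1],[0,0,0,0,0,0,1]]'; python3 -m crank '[[0,0,0,0,0,-0.02,1],[0,0,0,0,0,-0.07,1],[0,0,0,0,0,-0.13,1],[0,0,0,0,0,-0.19,1],[0,0,0,0,0,-0.2,1]]'|grep tool
python3 -m crank '[[0,0,0,-0.03,0,0,1],[0,0,0,-0.05,0,0,1],[0,0,0,-0.05,0,0,1]]'|grep tool
python3 - <<'E'
from h import *
for n in('wrist','top'):
    a=grab(n); Q=cloud(a); z=Q[...,2]; near=lambda c,r: np.hypot(Q[...,0]-c[0],Q[...,1]-c[1])<r
    m=near((604,40),75)&(z>75)&(z<118); print(n,'rest',rect(Q,m),'top z',np.nanpercentile(z[m],95)); print('head dark',rect(Q,near((604,40),75)&(z>54)&(z<118)))
    save(a,n+'5.png')
    # red tube
    p=a['pixels'].astype(int); red=near((600,280),110)&(z>25)&(z<60)&(p[...,2]>p[...,1]*2.2)&(p[...,2]<160)
    if red.sum()>30: print('red',rect(Q,red))
E
```

```text
tool_pos: [604.8, 37.5, 68.4]
contact_force: [-4.1, 0.1, 3.8]
clock: 11.02
tool_pos: [604.8, 37.5, 67.7]
eef_rot: [180.0, 0.0, 101.8]
contact_force: [-0.2, -1.0, 0.0]
opening: 85.2
tool_pos: [607.7, 37.4, 276.1]
tool_pos: [614.7, -12.8, 267.0]
wrist rest (array([604.3,  40.7]), array([ 50.1, 110.6]), np.float32(-78.32), 5520) top z 109.99521791046811
head dark (array([604.3,  40.7]), array([ 50.1, 110.6]), np.float32(-78.32), 5520)
top rest (array([603.2,  40.5]), array([ 50.4, 111.2]), np.float32(-78.53), 444) top z 108.59266550947085
head dark (array([603.3,  40.5]), array([ 50.8, 111.2]), np.float32(-78.25), 465)
red (array([614.2, 312.4]), array([55. , 25.7]), np.float32(68.13), 179)
```

View pics/wrist5.png

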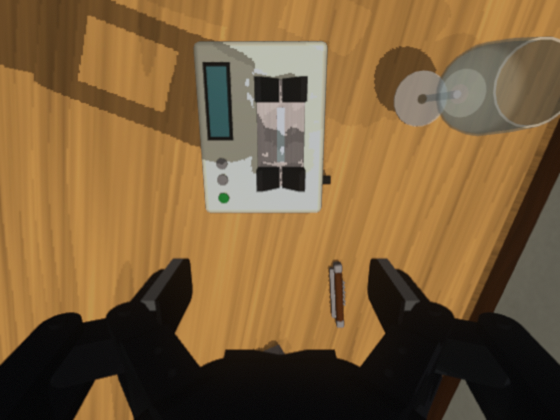

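The rest stands on the head at (280,133), flush: both cameras put rest and head within about 0.5 mm of each other, and it is released. Glass and corkscrew are untouched. Next, a look at the red tube.

```bash
python3 -m crank '[[0,0,5,0.055,0,0.003,1],[0,0,12,0.11,0,0.006,1],[0,0,20,0.165,0,0.01,1],[0,0,28,0.22,0,0.015,1],[0,0,35,0.27,0.03,0.02,1]]' |grep tool; python3 -m crank '[[0,0,0,0,0,0,0.7],[0,0,0,0,0,0,0.7]]'|grep tool;  python3 - <<'E'
from h import *
from scipy.spatial.transform import Rotation as R
delta(599,280,250,67)
a=grab('wrist'); Q=cloud(a); z=Q[...,2]; save(a,'w6.png')
E
```

```text
tool_pos: [587.2, 261.7, 247.6]
tool_pos: [588.5, 259.5, 247.1]
t 13.0 pos [588.5 259.5 247.1] rot [-1.7995e+02  6.0000e-02  6.6910e+01] F [ 0.2 -0.8 -0.4] open 59.6 j [17. 15. 83. -0. 82. 40.]
 shift m [ 0.023   0.0016 -0.0029] turn [-0.05  0.06 -0.09]
```

View pics/w6.png

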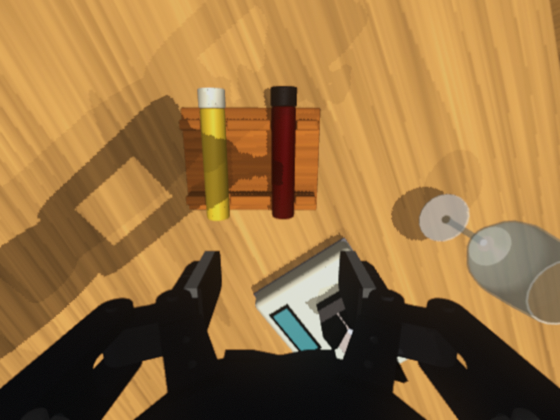

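Red tube: cap at (284,95), glass from row 106 to 218, columns 271–296; the white tube is alongside at (215,155).

```bash
python3 - <<'E'
from h import *
a=load('wrist'); Q=cloud(a); z=Q[...,2]
m=np.zeros(z.shape,bool); m[84:222,266:302]=1; m&=(z>37)&(z<56)
print(rect(Q,m)); P=Q[m]; print('ztop',np.percentile(P[:,2],[50,90,97]).round(1))
yaw=np.radians(67); d=np.array([np.cos(yaw),np.sin(yaw)]); s=P[:,:2]@d; print('s',s.min(),s.max())
cap=m&(a['pixels'][...,2]<35); 
for v in range(86,112,3): print(v,a['pixels'][v,284],Q[v,284].round(1))
# axis fit from glass crest
g=P[(s>s.min()+4)&(s<s.max()-24)]; c=g[:,:2].mean(0); w=np.linalg.svd(g[:,:2]-c,full_matrices=0)[2][0]; print(c,np.degrees(np.arctan2(w[1],w[0])))
b=load('top'); Q=cloud(b); z=Q[...,2]; p=b['pixels'].astype(int)
near=lambda c,r: np.hypot(Q[...,0]-c[0],Q[...,1]-c[1])<r
x=(Q[...,0]-599)*d[0]+(Q[...,1]-280)*d[1]; y=-(Q[...,0]-599)*d[1]+(Q[...,1]-280)*d[0]
m=(abs(x)<95)&(abs(y)<18)&(z>37)&(z<58); print('top',rect(Q,m))
E
```

```text
(array([603.4, 285.9]), array([149.4,  28.7]), np.float32(66.48), 3132)
ztop [48.8 51.  51.6]
s 424.16796111834304 573.5710368300711
86 [39 63 87] [633.7 353.6  52.4]
89 [35 41 50] [632.6 350.9  51.3]
92 [34 40 48] [631.4 348.1  52.1]
95 [35 40 49] [630.3 345.4  51.3]
98 [35 40 49] [629.1 342.7  51.1]
101 [35 40 48] [627.9 339.9  50.5]
104 [31 37 45] [626.7 337.1  51.7]
107 [12 17 75] [625.6 334.3  50. ]
110 [16 20 86] [624.4 331.5  50.5]
[601.2057217  279.63101148] -113.22650704507612
top (array([619.1, 320.1]), array([72.9, 28.6]), np.float32(67.55), 266)
```

```bash
python3 -c "
from h import *
delta(599.7,276.7,16,66.6)"; python3 -m crank '[[0,0,0.3,0.01,0,0.03,0.7],[0,0,0.3,0.02,0.0035,0.08,0.7],[0,0,0.3,0.02,0.0035,0.13,0.7],[0,0,0.3,0.02,0.0035,0.16,0.7],[0,0,0.3,0.02,0.0035,0.16,0.7]]' |grep tool;  python3 -c "
from h import *
delta(599.7,276.7,16,66.6)"
```

```text
t 13.05 pos [588.8 258.7 247.5] rot [-1.7998e+02  4.0000e-02  6.6840e+01] F [-0.1 -0.   0.9] open 59.8 j [17. 15. 83. -0. 82. 40.]
 shift m [0.021  0.0031 0.2315] turn [-0.02  0.04  0.24]
tool_pos: [598.1, 273.9, 84.9]
t 13.68 pos [598.1 273.9  84.9] rot [-179.74    0.23   66.4 ] F [ 0.7 -0.9 -0. ] open 59.8 j [18. 25. 88. -0. 67. 41.]
 shift m [0.0035 0.0006 0.0689] turn [-0.26  0.23 -0.2 ]
```

```bash
python3 -m crank '[[0,0,0,0,0,0.02,0.7],[0,0,0,0.001,0.0003,0.04,0.7],[0,0,0,0.001,0.0003,0.06,0.7],[0,0,0,0.001,0.0003,0.067,0.7],[0,0,0,0.001,0.0003,0.067,0.7]]' ;  python3 -c "
from h import *
delta(599.7,276.7,16,66.6)"
```

```text
clock: 14.3
tool_pos: [600.3, 276.7, 19.7]
eef_rot: [-179.9, 0.1, 66.5]
contact_force: [0.4, 0.5, -0.2]
opening: 59.4
t 14.3 pos [600.3 276.7  19.7] rot [-1.7993e+02  7.0000e-02  6.6500e+01] F [ 0.4  0.5 -0.2] open 59.4 j [18. 30. 89. -0. 61. 41.]
 shift m [-0.0002 -0.0006  0.0037] turn [-0.07  0.07 -0.1 ]
```

```bash
python3 -m crank '[[0,0,0,0,-0.0005,0.0025,0.7],[0,0,0,0,-0.0005,0.0025,0.4],[0,0,0,0,-0.0005,0.0025,0.15],[0,0,0,0,-0.0005,0.0025,0.15],[0,0,0,0,-0.0005,0.0025,0.15]]' 40; python3 -m crank '[[0,0,0,0,0,0,0.15],[0,0,0,0,0,0,0.15]]'; python3 -m crank '[[0,0,0,0,0,-0.01,0.15],[0,0,0,0,0,-0.04,0.15],[0,0,0,0,0,-0.09,0.15],[0,0,0,0,0,-0.145,0.15],[0,0,0,0,0,-0.165,0.15]]'; python3 - <<'E'
from h import *
delta(604.3,37.9,140,101.8)
a=grab('wrist'); save(a,'w7.png')
E
```

```text
clock: 14.92
tool_pos: [600.9, 277.2, 18.9]
eef_rot: [180.0, -0.0, 66.5]
contact_force: [-0.3, 0.3, 4.1]
opening: 26.9
clock: 15.18
tool_pos: [600.9, 277.2, 18.9]
eef_rot: [180.0, -0.0, 66.5]
contact_force: [-0.4, 0.1, 6.1]
opening: 26.8
clock: 15.8
tool_pos: [602.3, 277.7, 188.0]
eef_rot: [179.7, -0.2, 66.5]
contact_force: [0.2, -0.1, -2.0]
opening: 26.7
t 15.8 pos [602.3 277.7 188. ] rot [179.72  -0.25  66.49] F [ 0.2 -0.1 -2. ] open 26.7 j [18. 19. 84.  0. 76. 41.]
 shift m [-0.2193  0.0972  0.0475] turn [  0.35  -0.16 -35.31]
```

View pics/w7.png

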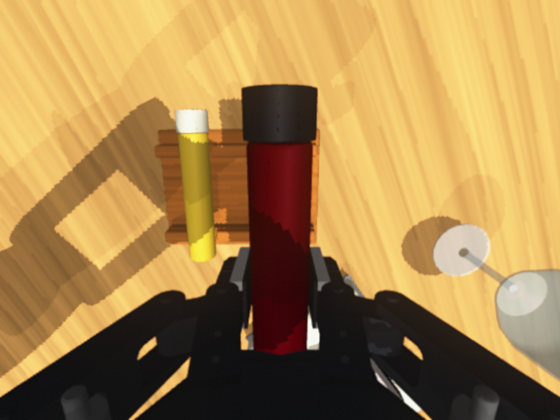

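The red tube is held, cap forward at (280,113), and the white one is still in its place at (197,190). Measuring it in the tool frame.

```bash
python3 - <<'E'
from h import *
from scipy.spatial.transform import Rotation as R
a=grab('wrist'); Q=cloud(a); o=manip.get_obs(); r=R.from_euler('xyz',o['eef_rot'],degrees=True); delta(604.3,37.9,140,101.8)
L=(Q-o['tool_pos'])@r.as_matrix()
m=np.zeros(L.shape[:2],bool); m[80:345,240:322]=1; m&=(L[...,2]<0)&(L[...,2]>-60)&(abs(L[...,1])<20)
p=L[m]; print('xmax',p[:,0].max(), np.percentile(p[:,0],99.5))
for x0 in range(-20,85,10):
    q=p[(p[:,0]>x0)&(p[:,0]<x0+10)]
    if len(q)>20: print(x0+5,'crest z',np.percentile(q[:,2],3).round(1),'y',np.percentile(q[:,1],[2,98]).round(1),np.percentile(q[:,1],[2,98]).mean().round(2))
for v in range(125,150,3): print(v,a['pixels'][v,280],L[v,280].round(1))
E
```

```text
t 15.9 pos [602.  277.5 186.3] rot [179.78  -0.2   66.49] F [-0.2 -0.2 -0.6] open 26.8 j [18. 19. 84. -0. 76. 41.]
 shift m [-0.2189  0.0975  0.0459] turn [  0.28  -0.12 -35.31]
xmax 84.62232345251614 83.96670572092144
-15 crest z -34.8 y [-12.2  13.4] 0.61
-5 crest z -48.2 y [-14.5  15.6] 0.54
5 crest z -47.1 y [-14.5  15.8] 0.67
15 crest z -41.0 y [-17.1  18.8] 0.84
25 crest z -35.0 y [-12.  13.] 0.48
35 crest z -35.0 y [-12.1  13. ] 0.44
45 crest z -35.0 y [-12.  13.] 0.5
55 crest z -35.0 y [-12.   12.9] 0.44
65 crest z -35.9 y [-12.8  13.7] 0.42
75 crest z -36.1 y [-13.3  14.1] 0.39
85 crest z -36.0 y [-13.5  14.3] 0.37
125 [46 49 56] [ 70.8   0.7 -36.1]
128 [48 51 56] [ 69.7   0.7 -35.1]
131 [47 49 56] [ 68.7   0.7 -36.4]
134 [47 49 55] [ 67.7   0.7 -36.6]
137 [46 48 54] [ 66.7   0.7 -36.3]
140 [44 47 52] [ 65.5   0.7 -35.1]
143 [12 16 41] [ 64.2   0.7 -31.4]
146 [10 11 89] [ 63.3   0.7 -33.8]
149 [14 13 98] [ 62.2   0.7 -33.8]
```

Tube centred in the hand to 0.4 mm. Carrying it over the V.

```bash
python3 -m crank '[[0,0,-5,-0.04,0.018,0,0.15],[0,0,-14,-0.09,0.04,0.005,0.15],[0,0,-23,-0.14,0.062,0.015,0.15],[0,0,-31,-0.185,0.082,0.03,0.15],[0,0,-35.3,-0.217,0.0967,0.046,0.15]]'|grep tool;  python3 -m crank '[[0,0,0,0,0,0,0.15],[0,0,0,0,0,0,0.15],[0,0,0,0,0,0,0.15]]'; python3 -c "
from h import *
delta(604.3,39.9,100,101.8)"
```

```text
tool_pos: [600.5, 37.3, 133.6]
clock: 16.9
tool_pos: [602.5, 40.7, 137.0]
eef_rot: [-180.0, -0.0, 101.8]
contact_force: [0.2, 0.5, -1.1]
opening: 26.8
t 16.9 pos [602.5  40.7 137. ] rot [-1.7999e+02 -2.0000e-02  1.0184e+02] F [ 0.2  0.5 -1.1] open 26.8 j [ -4.  15.  96.   0.  70. -15.]
 shift m [-0.0011  0.0016  0.037 ] turn [-0.01 -0.02  0.04]
```

```bash
python3 -m crank '[[0,0,0,-0.001,0.0016,0.015,0.15],[0,0,0,-0.001,0.0016,0.03,0.15],[0,0,0,-0.001,0.0016,0.037,0.15],[0,0,0,-0.001,0.0016,0.037,0.15],[0,0,0,-0.001,0.0016,0.037,0.15]]'|grep -E 'tool|force';  python3 -c "
from h import *
delta(604.3,39.9,100,101.8)"
```

```text
tool_pos: [604.6, 38.8, 100.5]
contact_force: [0.7, -0.3, -1.4]
t 17.52 pos [604.6  38.8 100.5] rot [1.7997e+02 1.0000e-02 1.0179e+02] F [ 0.7 -0.3 -1.4] open 26.9 j [ -4.  17.  97.  -0.  66. -16.]
 shift m [ 0.0012 -0.0001  0.0005] turn [ 0.03  0.01 -0.01]
```

```bash
python3 -m crank '[[0,0,0,0.001,0,0.003,0.15],[0,0,0,0.001,0,0.005,0.15],[0,0,0,0.001,0,0.005,0.15]]'|grep -E 'tool|force'; python3 -m crank '[[0,0,0,0,0,0.0007,0.15],[0,0,0,0,0,0.0012,0.15],[0,0,0,0,0,0.0012,0.15]]'|grep -E 'tool|force';  python3 -c "
from h import *
delta(604.3,39.9,93,101.8)"
```

```text
tool_pos: [604.0, 39.8, 95.0]
contact_force: [0.2, 0.3, -0.6]
tool_pos: [604.1, 39.8, 94.0]
contact_force: [-0.3, 0.4, -0.8]
t 18.27 pos [604.1  39.8  94. ] rot [-180.      0.    101.79] F [-0.3  0.4 -0.8] open 26.5 j [ -4.  18.  97.  -0.  65. -15.]
 shift m [0.0001 0.0002 0.001 ] turn [-0.    0.   -0.01]
```

```bash
python3 -m crank '[[0,0,0,0,0,0.0005,0.15],[0,0,0,0,0,0.0005,0.15]]'|grep -E 'tool|force'; python3 -m crank '[[0,0,0,0,0,0.0005,0.15],[0,0,0,0,0,0.0005,0.15],[0,0,0,0,0,0.0005,0.15]]'|grep -E 'tool|force'
```

```text
tool_pos: [604.2, 39.8, 93.5]
contact_force: [0.7, 0.6, -0.9]
tool_pos: [604.3, 39.8, 93.2]
contact_force: [0.0, 0.6, 0.6]
```

Contact is starting (Fz rising from −1). Stepping in gently.

```bash
python3 -m crank '[[0,0,0,0,0,0.0005,0.15],[0,0,0,0,0,0.0005,0.15],[0,0,0,0,0,0.0005,0.15]]'|grep -E 'tool|force'; python3 -c "
from h import *
import time
print(manip.get_obs()['contact_force'],manip.get_obs()['wrist_torque'],manip.get_obs()['eef_rot'])"
```

```text
tool_pos: [604.4, 39.8, 93.1]
contact_force: [-1.2, 0.8, 5.4]
[-1.17416843  0.82425591  5.39351326] [ 0.0483044   0.26053116 -0.17109143] [1.79962723e+02 6.39979212e-03 1.01789370e+02]
```

```bash
python3 -m crank '[[0,0,0,0,0,0.0005,0.15],[0,0,0,0,0,0.0005,0.15],[0,0,0,0,0,0.0005,0.15]]'|grep -E 'tool|force'; python3 -m crank '[[0,0,0,0,0,0,0.15],[0,0,0,0,0,0,0.15]]'|grep -E 'tool|force'; python3 - <<'E'
from h import *
delta(604.3,39.9,93,101.8)
a=grab('top'); b=grab('side'); w=grab('wrist')
t=lambda i,x0,y0,x1,y1:cv2.resize(i['pixels'][y0:y1,x0:x1],(400,400),interpolation=cv2.INTER_CUBIC)
cv2.imwrite('pics/f.png',np.hstack([t(b,190,110,320,240),cv2.resize(w['pixels'],(400,400))]))
print(manip.get_obs()['contact_force'])
Q=cloud(w); z=Q[...,2]; c,s=np.cos(np.radians(101.7)),np.sin(np.radians(101.7)); L=Q-np.array([604.3,40.7,60.]); L=np.dstack([L[...,0]*c+L[...,1]*s, L[...,0]*s-L[...,1]*c, L[...,2]])
m=(abs(L[...,1])<18)&(L[...,2]>40)&(L[...,2]<80)&(L[...,0]>20)&(L[...,0]<110); p=L[m]; print('cap end x (ideal 75+10=85)',p[:,0].max())
for x0 in range(20,85,10):
    q=p[(p[:,0]>x0)&(p[:,0]<x0+10)]; print(x0,np.percentile(q[:,2],97).round(1),np.percentile(q[:,1],[2,98]).mean().round(2))
E
```

```text
tool_pos: [604.5, 39.9, 93.0]
contact_force: [-2.5, 0.8, 7.1]
tool_pos: [604.5, 39.9, 93.0]
contact_force: [-2.5, 0.5, 8.0]
t 19.9 pos [604.5  39.9  93. ] rot [1.7995e+02 1.0000e-02 1.0178e+02] F [-2.5  0.5  8. ] open 26.7 j [ -4.  18.  97.   0.  65. -15.]
 shift m [ 0.0001 -0.0002  0.    ] turn [ 0.05  0.01 -0.02]
[-2.88319839  0.70751181  6.73728656]
cap end x (ideal 75+10=85) 83.11504017643546
20 65.1 -0.08
30 65.1 -0.02
40 65.1 -0.01
50 65.1 0.03
60 66.0 -0.04
70 66.2 -0.17
80 66.1 -0.11
```

View pics/f.png

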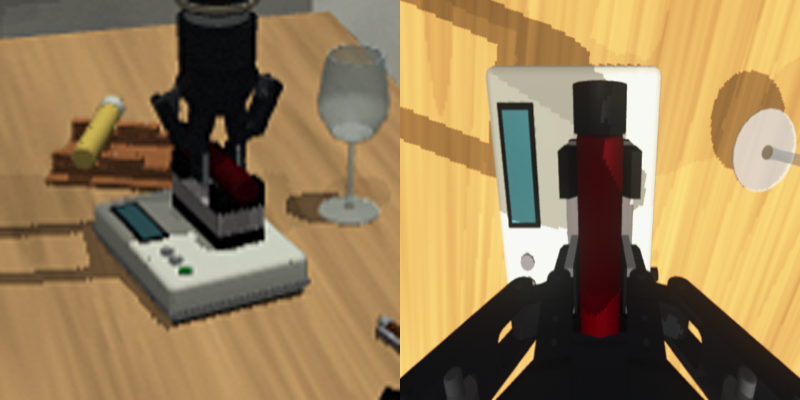

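Seated: the cap (600,107 in the composite) overhangs the far yoke, the rest is flush, and the glass and white tube are undisturbed. There is a small sideways bias (Fx −2.6 N), so I'll trim that and add a touch of push.

```bash
python3 -m crank '[[0,0,0,0,-0.0003,0.0002,0.15],[0,0,0,0,-0.0003,0.0002,0.15],[0,0,0,0,-0.0003,0.0002,0.15]]'|grep -E 'tool|force'; python3 -m crank '[[0,0,0,0,0,0,0.15],[0,0,0,0,0,0,0.15],[0,0,0,0,0,0,0.15],[0,0,0,0,0,0,0.15]]'; python3 - <<'E'
from h import *
a=grab('top'); Q=cloud(a); z=Q[...,2]
near=lambda c,r: np.hypot(Q[...,0]-c[0],Q[...,1]-c[1])<r
print('rest visible (partly hidden)',rect(Q,near((604,40),75)&(z>62)&(z<112)))
for i in range(4): manip.get_image('side'); print(manip.get_obs()['contact_force'].round(1))
E
```

```text
tool_pos: [604.5, 39.8, 93.0]
contact_force: [-1.3, 1.7, 7.9]
clock: 20.92
tool_pos: [604.5, 39.8, 93.0]
eef_rot: [179.9, 0.0, 101.8]
contact_force: [-1.2, 1.0, 7.8]
opening: 26.7
rest visible (partly hidden) (array([603.2,  42.2]), array([ 50.4, 138.9]), np.float32(-78.41), 216)
[-2.   0.3  7.8]
[-2.6  1.3  8.2]
[-1.4  1.   7.9]
[-2.1  1.   8. ]
```

```bash
python3 -c "
from bench import manip
print(manip.hand_in())"
```

```text
the job is handed in; nothing more can be done
None
```

I handed the job in at about 21 s, still gripping the red tube and pressing it into the V. No verdict comes back, so what follows are my own last checks.

- **V-rest:** I used the one nearest the base, at 617 mm against 724 to 766 mm for the other three. I stood it on the reading head and let go. Both cameras then put rest and head within about 0.5 mm and 0.2° of each other.
- **Red tube:** It lies along the V with the cap overhanging the far end. It is centred to about 2 mm along the V and 0.2 mm across it, and the crest height is level.
- **Push:** The wrist force holds steady at about 8 N down with about 2 N sideways. Allowing for the tube's weight, that works out to roughly 5 and 8 N on the two sides of the V. I made one sideways correction, which did not fully even them out.
- **Disagreement:** At close range the wrist camera's heights were about 4 mm off the arm's own reading while it was carrying things. I found the seated heights by contact force instead.
- **Left where they are:** The white tube and the wine glass look undisturbed in the last pictures. The corkscrew shows only at the edge of those pictures; it was last in full view, and had not moved, after the rest was placed. I did not measure any of the three.
- **Slip:** One early move went the wrong way through clear space, which cost about 1 s and touched nothing.

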